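# Move the charged battery pack from the charger into the speaker

## Task

Take the charged battery pack (green top) out of the desk charger by pressing its sprung release tab in while lifting, then lower it gently into the sliding bay in the top of the speaker, feeling for the opening, until it sits fully home and its tab has sprung out again and latched. Never yank or force it (no knock, push or pull of 30 N or more on pack, charger or speaker), and leave the pack with the orange top and everything else on the desk where it is.

Things in the scene. Friction and masses are not known exactly. Their poses are not given: they have to be found in the camera images.
- green_pack: charged battery pack: upright grey block 36 (x) x 60 (y) x 110 (z) mm, 0.22 to 0.37 kg, green top; origin at the centre of its underside, z up. White release tab on its -x face; the opposite face (x = +18 mm) is plain. It stands latched on the charger's bay floor with 1.5 mm play a side; about 60 mm of it stand out above the bay's rim
- green_thumb_pad (a point): middle of the face of the green pack's tab: a white pad 30 mm wide (y), 38 mm high, at x = -28.5, y = 0, z = +83 mm of the pack (10.5 mm proud). It slides straight in along the pack's +x by 7.5 mm against a spring: 4 N at first, 8 N fully in
- green_hook (a point): top outer edge of the hook that is one piece with the tab: 30 mm wide, 6 mm proud of the pack's -x face, flat top 34 mm above the pack's underside, underside sloped. In a bay it lies 2 mm below a keeper bar; it passes only with the tab pressed in by more than about 6 mm. If the jaws squeeze pad and back face, their middle drifts about 4 mm to the pack's +x as the tab goes in: follow it or side force grows
- green_pack_tab (a joint): inward travel of the green pack's tab, m: 0 = sprung out (latching), 0.0075 = fully pressed (hook drawn in)
- amber_pack: a like pack with an orange top, still charging in the other bay; same shape and origin; leave it alone
- charger: black two-bay charger fixed to the desk, 89 (x) x 200 (y) x 62 (z) mm; origin on the desk below the middle between the bays, z up. Bay centres lie 47.5 mm to either side along y; which one holds the green pack varies. Bay floors are 12 mm above the desk, rims 62 mm. Packs stand parallel to it, tabs towards -x
- speaker: grey portable speaker fixed to the desk, 94 (x) x 276 (y) mm, ends 58 mm high, two round drivers on its -x front; origin on the desk under its middle, z up. Between the ends a bay with a white bevelled rim sits in a carriage (62 mm high) left anywhere within 12 mm of the middle along y (central in x), too stiff to shift. Its place is not measured: look, or feel for it
- speaker_mid (a point): the speaker's middle at bay floor level, 12 mm above the desk, axes as the speaker. Bay 39 (x) x 63 (y) mm, parallel; rim and flat flanges beside it 50 mm above this point, 2 mm bevel, straight walls below 48; keeper bar (36 to 48 mm) and hook pocket on the -x side: the pack goes in tab to -x, tab held in or clicking in over the sloped hook. Hard plastic: landing faster than 15 mm/s can pass 30 N
- mug: blue mug, 80 mm wide, 95 mm high, origin at the centre of its underside; leave alone
- can: red drinks can, 66 mm wide, 115 mm high; leave alone
- plate: white dinner plate, 200 mm wide; leave alone
- spoon: table spoon lying on the desk; leave alone
Mind the look-alikes: they are no part of the job. Leave any yellow look-alike of the green_pack alone.

How it is judged (in metres and radians):
On the way:
1. the green pack is lifted clear of the charger (z of green_pack in the frame of charger above 0.075 m), for 0.1 s.
At the end, for the whole second after the job is handed in: the green pack stands in the speaker's bay: within 3 mm of the bay floor, 4 mm of the speaker's middle in x and 16 mm in y, upright and parallel, its tab towards the hook pocket and sprung out to within 1.5 mm (latched), at rest; the orange pack has not moved by over 8 mm (x of green_pack in the frame of speaker between -0.004 and 0.004 m and y of green_pack in the frame of speaker between -0.016 and 0.016 m and z of green_pack in the frame of speaker below 0.015 m and angle between the x axis of green_pack and the x axis of speaker, either way round below 0.12 rad and angle between green_pack's own z axis and vertical below 0.1 rad and value of joint green_pack_tab below 0.0015 m and linear speed of green_pack below 0.02 m/s and distance of amber_pack from where it was at the start of the episode below 0.008 m); the robot touches nothing.
It fails at once if the green pack is yanked or jammed: more than 30 N between it and the charger (contact force between green_pack and charger above 30 N).
It fails at once if the green pack is forced into the speaker: more than 30 N between them (contact force between green_pack and speaker above 30 N).
It fails at once if the robot pushes the charger or the speaker with more than 30 N (contact force between any of the arm, the fingers and charger above 30 N or contact force between any of the arm, the fingers and speaker above 30 N).
It fails at once if the orange pack is lifted or moved (distance of amber_pack from where it was at the start of the episode above 0.008 m).
It fails at once if other things on the desk are pushed by more than 30 mm (distance of any of mug, can, plate, spoon from where it was at the start of the episode above 0.03 m).
It also fails if it takes over 72 s, if anything falls off the work surface, if the arm or the gripper's body presses on something with over 40 N, if the wrist force passes 120 N, or if a joint passes its speed limit or range.

## Robot

A 6-joint arm with a two-finger parallel gripper is mounted at the origin on the work surface. World frame = base frame: x ahead of the robot, y to its left, z up, the work surface at z = 0. Lengths are in mm, angles in degrees, forces in N, time in s.
With the tool pointing down it reaches from about 225 to 725 mm from the base axis. Payload 3.1 kg.
Tool frame: the origin (TCP) lies on the centre line of the jaws, within the pads' length; the fingertips stand bot.tips_ahead ahead of it and the grasp point (between the pads) lies 5 mm behind it (bot.tips_ahead is the distance from the TCP to the fingertips, in mm); x points along the fingers, y is the direction in which the jaws open and shut, and the axes are right-handed (so a half turn about x gives the same grasp; the last joint's range is limited). The gripper opens to 85 mm and grips with 20 to 120 N. Pads are 22 mm wide; open, the fingers measure 114 mm over their backs; the gripper's body (76 mm by 85 mm) begins 54 mm behind the grasp point. The pads swing forward as they close: fully open they stand 13 mm farther back than shut.
Start: joints at [58.453, 2.75, 5.684, 92.934, 0, 82.678], TCP at [215.422, 478.76, 224.312] pointing down, gripper open.
Joint ranges: [-166.93, 166.93], [-56.73, 111.36], [-69.38, 81.34], [-121.58, 131.49], [-85.45, 84.26], [-180, 180]. Speed limits (degrees/s): [159.86, 159.86, 180, 180, 180, 180].

## Interface

Orientations are given as [roll, pitch, yaw] about the fixed x, y, z axes, in that order (R = Rz(yaw) Ry(pitch) Rx(roll)).
In Python, from bench import bot, optics, sign_off gives the robot as it stands.
- The arm moves only by the tool apply_moves, never from a script. Its argument "rows" is a list of rows, each a list of 7 numbers: the finger opening in m, from 0 to 0.0854, then the shift along the world's x, y, z in m, then the turn, a rotation vector about the world's x, y, z in degrees. In form: [[claw, tx, ty, tz, wx, wy, wz], ...]. A call has 1 to 20 rows; each row shifts and turns the commanded pose from where the row before left it; what a row does not reach is not made up. A row lasts 1/10 s, in which the tool goes at most 50 mm and 8.59 degrees, less where a joint would pass 70% of its speed; a pose out of reach is approached as far as the arm can. A call with a gripper value outside its range is refused whole. The fingers move at their own pace and stop on an object; the grip force is fixed at half the most. Time passes only in rows, so rows that do not move let the fingers close. It gives the time, the measured TCP pose, the force and the opening at its end, in the units of the state.
- bot.read_state(): the state, without advancing time (a new reading comes with each control period).
- optics.grab_frame(name): name is "scene" or "top"; returns a dict with "frame" (420x560x3 uint8, red, green, blue), "fov_y" (degrees; the focal length in pixels is half the picture's height over the tangent of half this angle, whatever the lens; pixels are square), "cx", "cy" (the principal point, pixels), "R" (3x3) and "t" (3): a world point X has camera coordinates R X + t. Camera axes: x right, y down, z forward; pixel columns grow to the right and rows downward; lengths in mm; the calibration is good to about 2 mm. A picture is of the moment at which its call begins. There is no depth.
- sign_off(): hands the job in, once; it reports no verdict.
The state is a dict: "clock": time; "joints": joint angles; "qd": joint speeds; "tau": joint torques, N m; "position": TCP position; "eef_rot": TCP orientation; "contact_force": force on the tool from outside, world axes, zero at the start; "torque": the same for the moment, N m; "finger_gap": finger opening in mm.
Only numpy, scipy, OpenCV 4.12 (cv2) and the standard library are available. Lean on these libraries where they do the work, as an engineer would, in place of code of your own. Each camera call takes 0.05 s, during which the arm holds its last target. There are 200 camera calls.

## Working session

There is one attempt and no reset: what is moved stays moved. The work goes in short steps, Python scripts to look and compute and a tool call to move; the robot and the scene stay as the last step left them, time stands still between calls to the robot, and variables do not carry over. Pictures are saved under pics/ and viewed, about 8 in all and at most 12, crops included, and the job is handed in when it is done.

Besides the shell and the picture viewer there is one more tool, called after ">>>" by a JSON object that holds its "fn" and its "kwargs". apply_moves: Moves the arm, as the interface text tells. Its arguments: {"type":"object","properties":{"rows":{"type":"array","items":{"type":"array","items":{"type":"number"}}}},"required":["rows"]}

```bash
mkdir -p pics; ls
cat > h.py <<'E'
import numpy as np, cv2
from bench import bot, optics
def grab(n,save=None):
    f=optics.grab_frame(n)
    if save: cv2.imwrite(f'pics/{save}.png',cv2.cvtColor(f['frame'],cv2.COLOR_RGB2BGR))
    return f
def ray(f,u,v):
    F=f['frame'].shape[0]/2/np.tan(np.radians(f['fov_y'])/2)
    R=np.array(f['R']);t=np.array(f['t'])
    d=R.T@np.array([(u-f['cx'])/F,(v-f['cy'])/F,1]); return -R.T@t,d
def onz(f,u,v,z):
    o,d=ray(f,u,v); return o+d*(z-o[2])/d[2]
def proj(f,X):
    F=f['frame'].shape[0]/2/np.tan(np.radians(f['fov_y'])/2)
    c=np.array(f['R'])@np.array(X,float)+np.array(f['t']); return c[:2]/c[2]*F+[f['cx'],f['cy']]
E
python3 - <<'E'
from h import *
a=grab('scene','s0');b=grab('top','t0')
for f in(a,b):print(f['fov_y'],f['cx'],f['cy'],ray(f,280,210))
print(bot.read_state(),bot.tips_ahead)
E
```

```text
pics
51.502328869227696 278.55086095814715 213.18150713134293 (array([1234.05869026, -240.11434374,  967.6113483 ]), array([-0.66241518,  0.20380106, -0.72092701]))
56.8979571302502 276.9087793286296 210.6614352964001 (array([ 359.93018927,  -10.07839154, 1151.3628385 ]), array([ 0.07437421,  0.01832574, -0.99709536]))
{'clock': 0.1, 'joints': array([ 5.84541712e+01,  2.78766154e+00,  5.60221391e+00,  9.29343972e+01,
       -1.04815813e-03,  8.26778385e+01]), 'qd': array([-0.04925813, -0.10443266,  0.14344849,  0.01872432, -0.04015923,
       -0.00271142]), 'tau': array([ 3.59470643e-03, -3.39850402e+01,  3.20936394e+01,  1.58274011e-02,
       -1.44124233e-04,  2.03112927e-05]), 'position': array([215.12576095, 478.28436605, 223.25742099]), 'eef_rot': array([ -96.82106858,   89.88015054, -121.04473475]), 'contact_force': array([ 0.59101902, -0.2168449 , -0.75343653]), 'torque': array([-0.01627714, -0.00864888,  0.00809046]), 'finger_gap': 85.21019928748066} 14.0
```

View pics/s0.png

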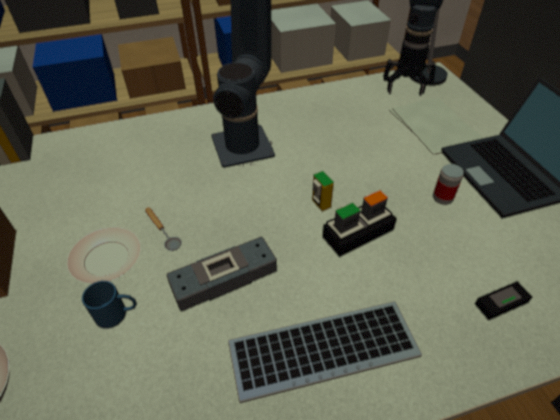

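View pics/t0.png

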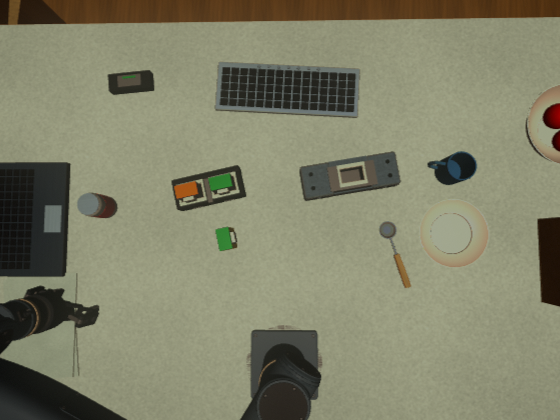

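The charged pack is the green top in the charger at top (222,182) / scene (347,215). It could be confused with the yellow-bodied, green-topped look-alike at top (227,239) / scene (322,185), the orange pack at top (187,190), and the dark gadget at top (130,82). I'll check this in close crops.

Run:
```python
from h import *
a=cv2.imread('pics/s0.png');b=cv2.imread('pics/t0.png')
up=lambda i,k:cv2.convertScaleAbs(cv2.resize(i,None,fx=k,fy=k,interpolation=cv2.INTER_CUBIC),alpha=1.6)
A=up(a[165:315,160:410],3)[:, :750]
B=up(b[140:260,160:410],3)[:, :750]
cv2.imwrite('pics/cs.png',A);cv2.imwrite('pics/ct.png',B)
```

```text
(no output)
```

View pics/cs.png

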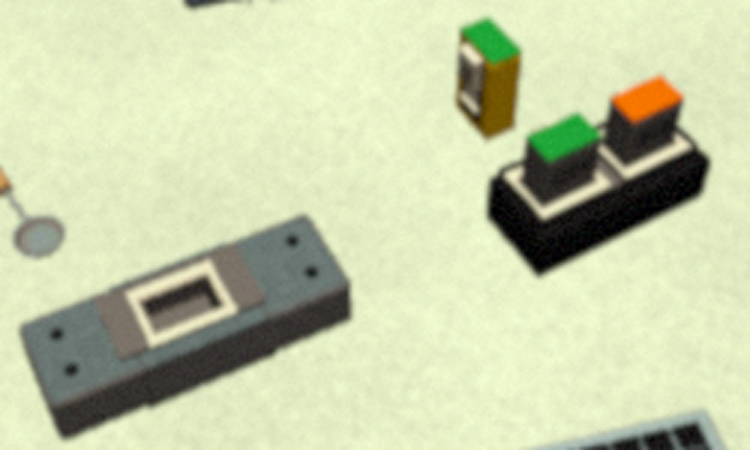

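View pics/ct.png

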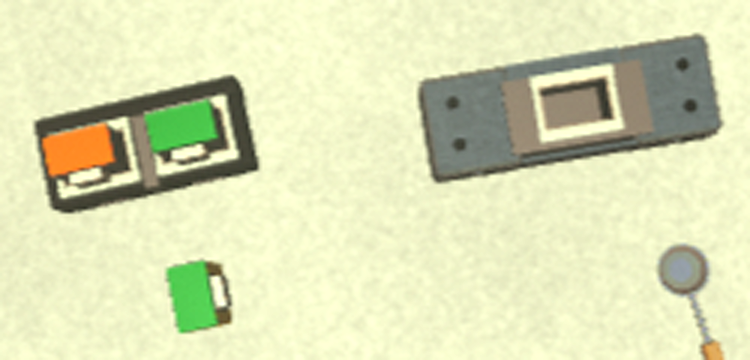

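The target is the grey-bodied green pack at crop (180,125): it stands in the charger with its white tab facing the robot (-x). The look-alike at crop (195,295) stands alone and has a yellow body. The speaker's +x side shows no drivers, so its front faces the robot. Its bay is at crop (575,103).

Run:
```python
from h import *
fs={'s':grab('scene'),'t':grab('top')}
def rects(f,mask,z,mina=40,roi=None):
    k=4
    m=(mask*255).astype(np.uint8)
    if roi: 
        q=np.zeros_like(m);x0,y0,x1,y1=roi;q[y0:y1,x0:x1]=m[y0:y1,x0:x1];m=q
    out=[]
    for c in cv2.findContours(m,cv2.RETR_CCOMP,cv2.CHAIN_APPROX_NONE)[0]:
        if cv2.contourArea(c)<mina: continue
        P=np.array([onz(f,*p[0],z)[:2] for p in c],np.float32)
        M=cv2.moments(c);ctr=onz(f,M['m10']/M['m00'],M['m01']/M['m00'],z)[:2]
        r=cv2.minAreaRect(P);out.append((M['m10']/M['m00'],M['m01']/M['m00'],ctr.round(1),np.round(r[0],1),np.round(r[1],1),round(r[2],1)))
    return out
for n,f in fs.items():
    hsv=cv2.cvtColor(f['frame'],cv2.COLOR_RGB2HSV);H,S,V=cv2.split(hsv)
    print(n,'green');[print('  ',r) for r in rects(f,(H>50)&(H<75)&(S>150),122)]
    print(n,'orange');[print('  ',r) for r in rects(f,(H<14)&(S>200)&(V>120),122)]
    print(n,'can etc')
f=fs['t'];hsv=cv2.cvtColor(f['frame'],cv2.COLOR_RGB2HSV)
print(hsv[175,[240,300,305,320,334,338,342,346,350,355,360,364,368,372,375,380,398,400,402]])
print(hsv[[150,155,160,163,165,168,170,175,180,183,186,188,190,195,200],352])
print(cv2.cvtColor(fs['s']['frame'],cv2.COLOR_RGB2HSV)[262:275,195:250:4,2])
```

```text
s green
   (347.3018867924528, 210.99161425576517, array([517.1, 169.2]), array([516.5, 169.7]), array([32. , 56.6]), 14.5)
   (323.06481481481484, 178.60185185185185, array([376.2, 155.3]), array([375.7, 155.2]), array([53.4, 27.3]), 12.8)
s orange
s can etc
t green
   (223.68329374505143, 238.66666666666666, array([360.4, 158.6]), array([360.3, 158.4]), array([54.8, 31.4]), 12.0)
   (219.9789719626168, 181.9228971962617, array([512.6, 170.3]), array([512.7, 170.2]), array([31.8, 55.9]), 12.4)
t orange
   (183.9828178694158, 188.40549828178695, array([495.3, 267.4]), array([491.7, 263. ]), array([32.8, 57.3]), 12.9)
   (557.2448979591836, 114.5, array([ 690.7, -729. ]), array([ 690.9, -728.3]), array([10.4, 40.9]), 87.1)
t can etc
[[ 30  56  41]
 [ 30  46  67]
 [ 65  19  81]
 [ 60  16  80]
 [ 18  59  95]
 [ 32  48 139]
 [ 17  62  95]
 [ 18  60  94]
 [ 18  62  94]
 [ 18  60  94]
 [ 24  53  48]
 [ 27  58 141]
 [ 18  61  92]
 [ 17  58  93]
 [ 18  63  93]
 [ 75  19  79]
 [ 43  24  75]
 [ 33  47 145]
 [ 32  46 156]]
[[ 32  45 152]
 [ 32  46 150]
 [ 75  20  76]
 [ 36  49 155]
 [ 35  51 16
[... 221 characters left out ...]
4 142 142  93  40  29  32  53  50 136  78  77  74]
 [ 76  78 137 120  54  30  28  46  67  35 143  78  79  73]
 [ 77  78 125  91  33  27  38  64  77  30 140  78  74  62]
 [ 76  75 110  83  28  34  55  74  76  39 138  86  66  60]
 [ 78  78  95  96  28  45  70  77  78  72 141  91  59  66]
 [ 79  78  85 113  34  61  77  78  83 112 147  86  63  70]
 [ 77  76  79 129  48  74  75  78 104 141 136  74  72  76]
 [ 77  78  78 139  64  77  78  90 131 145 108  69  77  72]
 [ 75  76  78 143  75  75  82 115 146 130  79  71  75  60]
 [ 72  77  76 140  81  77 100 138 142  98  73  72  69  48]
 [ 70  76  78 128  83  86 126 147 120  75  73  71  58  38]
 [ 67  78  78 118  92 106 147 134  86  74  76  63  40  32]]
```

Run:
```python
from h import *
K=6
for n,roi,ctr in(('t',(330,160,374,190),(352,175)),('s',(200,248,245,285),(221,266))):
    f=grab('scene' if n=='s' else 'top')
    x0,y0,x1,y1=roi
    V=cv2.cvtColor(f['frame'],cv2.COLOR_RGB2HSV)[...,2][y0:y1,x0:x1]
    m=cv2.resize(V,None,fx=K,fy=K,interpolation=cv2.INTER_LINEAR)>115
    m=m.astype(np.uint8)*255
    cs,h=cv2.findContours(m,cv2.RETR_CCOMP,cv2.CHAIN_APPROX_NONE)
    for c,hh in zip(cs,h[0]):
        if cv2.contourArea(c)<K*K*30: continue
        px=(c[:,0,:]+.5)/K-.5+[x0,y0]
        for z in(62,60):
            P=np.array([onz(f,*p,z)[:2] for p in px],np.float32);r=cv2.minAreaRect(P)
            print(n,'hole' if hh[3]>=0 else 'outer',z,np.round(r[0],1),np.round(r[1],1),round(r[2],1))
# green top subpixel + speaker body outline
f=grab('top');V=f['frame'].astype(int)
hsv=cv2.cvtColor(f['frame'],cv2.COLOR_RGB2HSV)
m=(hsv[...,2]<112).astype(np.uint8)*255
m[:, :295]=0;m[:,405:]=0;m[:145]=0;m[205:]=0
m=cv2.morphologyEx(m,cv2.MORPH_CLOSE,np.ones((9,9)))
c=max(cv2.findContours(m,0,1)[0],key=cv2.contourArea)
P=np.array([onz(f,*p[0],58)[:2] for p in c],np.float32);print('speaker',cv2.minAreaRect(P))
m=(hsv[...,2]<80).astype(np.uint8)*255
print(proj(f,[515,170,122]))
from scipy.spatial.transform import Rotation as R
s=bot.read_state();print(R.from_euler('xyz',s['eef_rot'],degrees=True).as_matrix().round(3))
```

```text
t outer 62 [ 542.9 -192.6] [65.  81.3] 9.5
t outer 60 [ 543.3 -192.9] [65.1 81.4] 9.5
t hole 62 [ 543.2 -192.3] [42.  66.5] 8.6
t hole 60 [ 543.5 -192.6] [42.1 66.6] 8.6
s outer 62 [ 541.4 -191.5] [64.  79.5] 9.4
s outer 60 [ 539.9 -191.4] [64.1 79.7] 9.4
s hole 62 [ 542.9 -191.6] [42.6 66.1] 9.0
s hole 60 [ 541.3 -191.5] [42.7 66.3] 9.0
s outer 62 [ 496.8 -201. ] [74.7 37.4] 71.9
s outer 60 [ 495.2 -201. ] [74.8 37.5] 71.9
speaker ((538.8858642578125, -185.86764526367188), (100.11652374267578, 277.50189208984375), 9.409343719482422)
[220.08304185 181.03977157]
[[-0.     0.41   0.912]
 [-0.     0.912 -0.41 ]
 [-1.    -0.001 -0.   ]]
```

>>> {"fn": "apply_moves", "kwargs": {"rows": [[0.085,0.0147,-0.0155,0.0005,0,0,-2.67],[0.085,0.0147,-0.0155,0.0005,0,0,-2.67],[0.085,0.0147,-0.0155,0.0005,0,0,-2.67],[0.085,0.0147,-0.0155,0.0005,0,0,-2.67],[0.085,0.0147,-0.0155,0.0005,0,0,-2.67],[0.085,0.0147,-0.0155,0.0005,0,0,-2.67],[0.085,0.0147,-0.0155,0.0005,0,0,-2.67],[0.085,0.0147,-0.0155,0.0005,0,0,-2.67],[0.085,0.0147,-0.0155,0.0005,0,0,-2.67],[0.085,0.0147,-0.0155,0.0005,0,0,-2.67],[0.085,0.0147,-0.0155,0.0005,0,0,-2.67],[0.085,0.0147,-0.0155,0.0005,0,0,-2.67],[0.085,0.0147,-0.0155,0.0005,0,0,-2.67],[0.085,0.0147,-0.0155,0.0005,0,0,-2.67],[0.085,0.0147,-0.0155,0.0005,0,0,-2.67],[0.085,0.0147,-0.0155,0.0005,0,0,-2.67],[0.085,0.0147,-0.0155,0.0005,0,0,-2.67],[0.085,0.0147,-0.0155,0.0005,0,0,-2.67],[0.085,0.0147,-0.0155,0.0005,0,0,-2.67],[0.085,0.0147,-0.0155,0.0005,0,0,-2.67]]}}

```text
clock: 2.35
position: [510.0, 168.0, 234.3]
eef_rot: [115.1, 90.0, 37.4]
contact_force: [1.2, 0.4, 0.8]
finger_gap: 84.9
```

>>> {"fn": "apply_moves", "kwargs": {"rows": [[0.085,0,0,0,0,0,0],[0.085,0,0,0,0,0,0],[0.085,0,0,0,0,0,0],[0.085,0,0,0,0,0,0]]}}

```text
clock: 2.75
position: [508.9, 169.5, 234.5]
eef_rot: [-176.6, 90.0, 105.9]
contact_force: [-0.5, 1.1, -0.2]
finger_gap: 84.6
```

Run:
```python
from h import *
from scipy.spatial.transform import Rotation as R
s=bot.read_state();print(s['position'],s['contact_force'],s['joints'],R.from_euler('xyz',s['eef_rot'],degrees=True).as_matrix().round(3))
f=grab('scene');i=cv2.cvtColor(f['frame'],cv2.COLOR_RGB2BGR)[60:260,240:460]
cv2.imwrite('pics/s1.png',cv2.convertScaleAbs(cv2.resize(i,None,fx=3,fy=3,interpolation=2),alpha=1.6))
```

```text
[508.86204905 169.4599559  234.45439684] [-0.54903387  1.09255776 -0.22275906] [1.12454802e+01 4.61460570e+00 8.79962877e+00 9.41860581e+01
 1.27546152e-02 8.87908330e+01] [[-0.     0.976  0.216]
 [ 0.     0.216 -0.976]
 [-1.    -0.    -0.   ]]
```

View pics/s1.png

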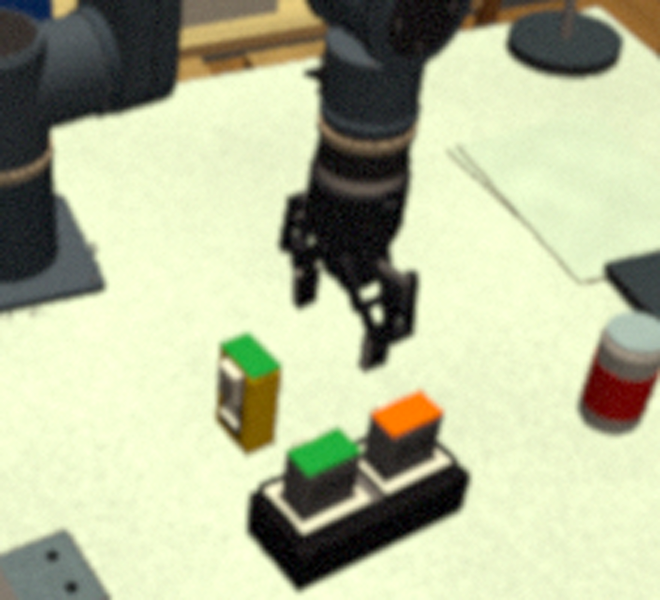

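The gripper is over the charger, with fingertips at crop (305,300) and (372,365), which is about (342,160) and (364,182) in the full picture. I'll check that against the reported pose.

Run:
```python
from h import *
f=grab('scene')
for d in(-45,0,45):
    for z in (220,230):print(d,z,proj(f,[509+.976*d,169+.216*d,z]).round(1))
print(np.array([bot.read_state()['position'] for _ in range(3)]))
```

```text
-45 220 [339.5 171.9]
-45 230 [339.8 169. ]
0 220 [349.9 182. ]
0 230 [350.3 179.1]
45 220 [360.8 192.6]
45 230 [361.3 189.7]
[[508.99550288 169.36735078 234.47542258]
 [508.99550288 169.36735078 234.47542258]
 [508.99550288 169.36735078 234.47542258]]
```

Run:
```python
from h import *
f=grab('scene');g=grab('top')
def crop(f,x0,y0,w,h,k,pts):
    i=cv2.cvtColor(f['frame'],cv2.COLOR_RGB2BGR)[y0:y0+h,x0:x0+w]
    i=cv2.convertScaleAbs(cv2.resize(i,None,fx=k,fy=k,interpolation=2),alpha=2.2,beta=15)
    for p in pts:
        q=((proj(f,p)-[x0,y0]+.5)*k).astype(int);cv2.drawMarker(i,tuple(int(a) for a in q),(0,0,255),0,8,1)
    return i
pts=[[509+.976*d,169+.216*d,z] for d in(-43,43) for z in(233,245)]
A=crop(f,310,110,80,120,5,pts);B=crop(g,170,120,80,120,5,pts)
cv2.imwrite('pics/c2.png',np.hstack([A,B]))
```

```text
(no output)
```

View pics/c2.png

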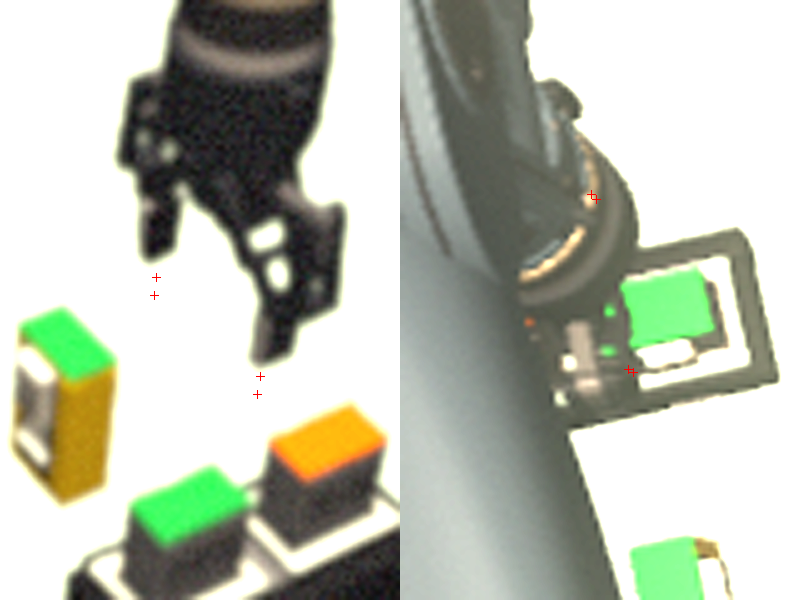

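The markers show the predicted tips for the reported pose. The visible tips, at panel (155,260) and (265,362), lie about 3 px above them. I'll go lower, still above the pack top, and compare the fingers directly with the pack.

>>> {"fn": "apply_moves", "kwargs": {"rows": [[0.085,0,0,-0.012,0,0,0],[0.085,0,0,-0.012,0,0,0],[0.085,0,0,-0.012,0,0,0],[0.085,0,0,-0.012,0,0,0],[0.085,0,0,-0.012,0,0,0],[0.085,0,0,-0.012,0,0,0],[0.085,0,0,0,0,0,0],[0.085,0,0,0,0,0,0],[0.085,0,0,0,0,0,0]]}}

```text
clock: 3.85
position: [509.9, 168.9, 163.0]
eef_rot: [90.5, 89.9, 12.9]
contact_force: [-0.3, 0.1, 0.5]
finger_gap: 84.8
```

```bash
cat >> h.py <<'E'
def crop(f,x0,y0,w,h,k,pts=()):
    i=cv2.cvtColor(f['frame'],cv2.COLOR_RGB2BGR)[y0:y0+h,x0:x0+w]
    i=cv2.convertScaleAbs(cv2.resize(i,None,fx=k,fy=k,interpolation=2),alpha=2.2,beta=15)
    for p in pts:
        q=((proj(f,p)-[x0,y0]+.5)*k).astype(int);cv2.drawMarker(i,tuple(int(a) for a in q),(0,0,255),0,8,1)
    return i
E
python3 - <<'E'
from h import *
f=grab('scene');g=grab('top');s=bot.read_state();p=s['position'];print(p,s['contact_force'])
pts=[[p[0]+.976*d,p[1]+.216*d,z] for d in(-43,43) for z in(p[2]-14,p[2]-1)]
cv2.imwrite('pics/c3.png',np.hstack([crop(f,310,130,80,120,5,pts),crop(g,170,130,80,120,5,pts)]))
E
```

```text
[510.03707526 168.86853803 163.29612484] [-0.28780401  1.32046295 -0.10789048]
```

View pics/c3.png

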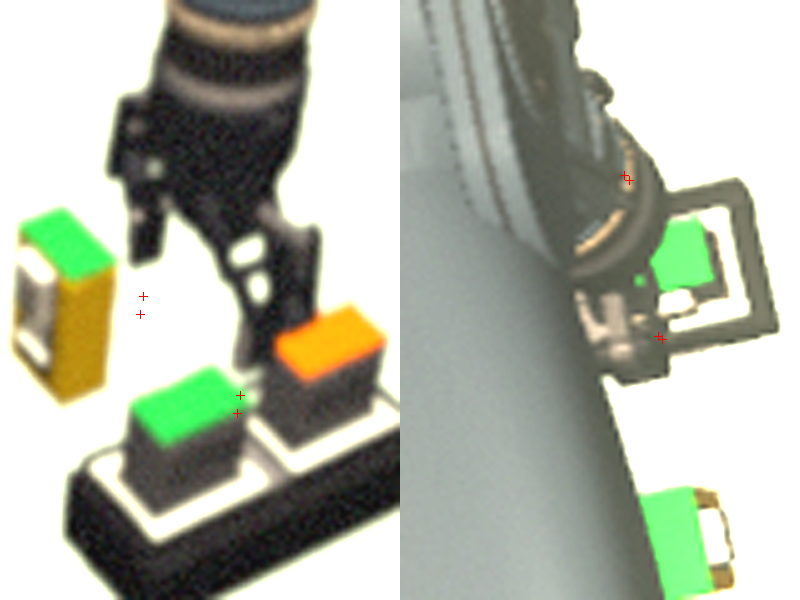

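Run:
```python
from h import *
f=grab('scene');I=f['frame']
print(I[176:200,330:346].mean(2).astype(int))   # left finger tip to marker
print(I[196:216,352:364].mean(2).astype(int))
s=bot.read_state();print(s['position'],s['eef_rot'],s['joints'])
```

```text
[[145 151 153 147 128  82  40  20   6   6   8  12  42  90 134 146]
 [131 144 150 144 122  79  33  17   4  10   3  14  45  96 136 148]
 [107 128 144 144 125  80  38  10   5   8   6  17  54 103 135 148]
 [ 81 106 128 141 129  87  36  14   7   9   8  21  65 110 140 149]
 [ 64  81 105 125 123  89  37  10  10   8  15  32  76 120 143 148]
 [ 56  65  79 109 121  90  42  15  18  28  33  59  98 130 145 148]
 [ 56  58  68  99 118  98  58  44  52  63  75  98 121 141 148 150]
 [ 56  59  68  98 126 119  92  81  95 108 118 130 142 148 150 150]
 [ 54  54  68 100 132 138 127 121 130 138 141 146 148 150 149 151]
 [ 49  50  62  99 137 146 143 142 147 149 150 153 150 150 150 148]
 [ 45  45  61  97 133 148 148 147 149 148 151 150 151 149 148 148]
 [ 44  44  63 100 134 146 149 149 149 149 148 148 148 147 147 145]
 [ 44  47  67 104 134 145 148 149 149 148 149 146 148 148 145 146]
 [ 45  46  72 107 134 143 146 148 149 150 148 147 147 147 146 146]
 [ 44  50  78 114 138 144 146 146 147 149 147 146 144 145 146 145]
 [ 45  51  82 120 141 146 147 147 145 147 146 145 145 147 145 146]
 [ 45  54  90 129 144 149 14
[... 1007 characters left out ...]
71  45  30]
 [ 58  57  60  75  94 107 100  81  68  56  37  27]
 [ 56  58  57  63  73  84  79  72  69  61  41  26]
 [ 57  57  59  58  61  63  65  82  91  77  48  32]
 [ 57  57  60  58  56  56  64  87  98  78  45  27]
 [ 58  56  59  55  54  53  57  72  82  62  39  23]
 [ 58  59  57  56  52  49  47  52  57  45  30  26]
 [ 58  55  54  50  50  45  43  50  56  47  33  27]
 [ 52  46  48  43  41  39  38  60  80  71  48  30]
 [ 42  42  38  39  34  34  40  72 105 103  79  48]
 [ 35  35  30  32  30  28  33  68 107 120 105  80]]
[510.01227755 168.87625775 163.24284581] [88.29500643 89.90021486 10.66975848] [ 1.11680798e+01  4.14148329e+00  1.93917592e-01  8.59526529e+01
 -8.67854746e-04  8.87933270e+01]
```

The scene view leaves it unclear whether the tips are higher or further toward -x than expected. I'll shift 8 mm toward +x, which clears the pack either way, lower the fingers beside the pack's top, and look again.

>>> {"fn": "apply_moves", "kwargs": {"rows": [[0.085,0.004,0.0008,0,0,0,0],[0.085,0.004,0.0008,0,0,0,0],[0.085,0,0,-0.005,0,0,0],[0.085,0,0,-0.005,0,0,0],[0.085,0,0,-0.005,0,0,0],[0.085,0,0,-0.005,0,0,0],[0.085,0,0,-0.005,0,0,0],[0.085,0,0,-0.005,0,0,0],[0.085,0,0,-0.004,0,0,0],[0.085,0,0,-0.004,0,0,0],[0.085,0,0,-0.004,0,0,0],[0.085,0,0,-0.004,0,0,0],[0.085,0,0,0,0,0,0],[0.085,0,0,0,0,0,0]]}}

```text
clock: 5.4
position: [517.4, 170.4, 116.2]
eef_rot: [-80.7, 90.0, -158.4]
contact_force: [0.8, 0.3, 0.5]
finger_gap: 85.5
```

Run:
```python
from h import *
f=grab('scene');g=grab('top');s=bot.read_state();p=s['position'];print(p,s['contact_force'])
pts=[[p[0]+.976*d,p[1]+.216*d,z] for d in(-43,43) for z in(p[2]-14,p[2]-1)]
cv2.imwrite('pics/c4.png',np.hstack([crop(f,310,130,80,120,5,pts),crop(g,170,130,80,120,5,pts)]))
```

```text
[517.59928355 170.3740696  116.57172953] [-0.33760809  0.13623943 -0.10826792]
```

View pics/c4.png

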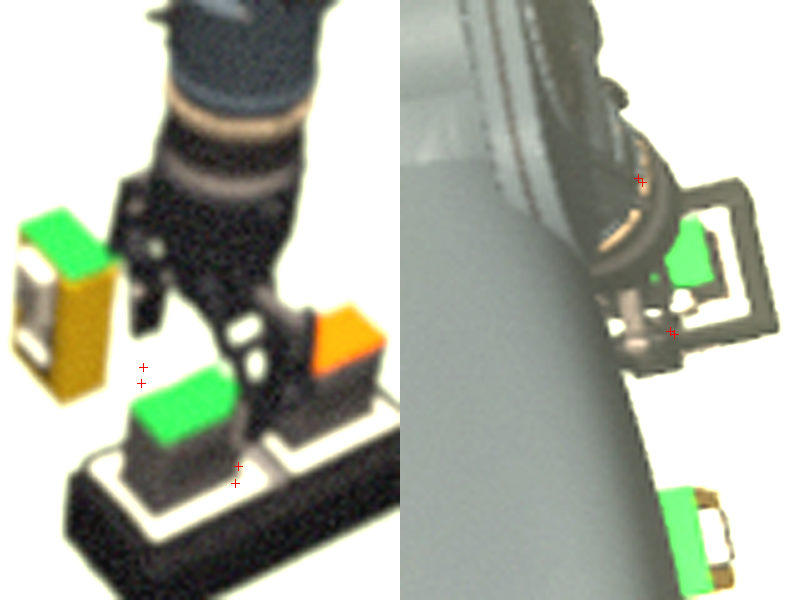

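The fingers straddle the pack. Both views best fit tips that stand somewhat higher than TCP-14 when open, with x and y as reported. I'll re-centre and go down to grasp height in clear space.

>>> {"fn": "apply_moves", "kwargs": {"rows": [[0.085,-0.002,-0.0004,0,0,0,0],[0.085,-0.002,-0.0004,0,0,0,0],[0.085,0,0,-0.003,0,0,0],[0.085,0,0,-0.003,0,0,0],[0.085,0,0,-0.003,0,0,0],[0.085,0,0,-0.003,0,0,0],[0.085,0,0,0,0,0,0]]}}

```text
clock: 6.2
position: [512.9, 169.4, 103.5]
eef_rot: [-89.8, 89.9, -167.5]
contact_force: [0.0, -0.6, 0.3]
finger_gap: 85.1
```

>>> {"fn": "apply_moves", "kwargs": {"rows": [[0.085,0,0,-0.003,0,0,0],[0.085,0,0,-0.003,0,0,0],[0.085,0,0,-0.003,0,0,0],[0.085,0,0,-0.003,0,0,0],[0.085,0,0,-0.003,0,0,0],[0.085,0,0,-0.003,0,0,0],[0.085,0,0,-0.003,0,0,0],[0.085,0,0,0,0,0,0],[0.075,0,0,0,0,0,0],[0.068,0,0,0,0,0,0],[0.062,0,0,0,0,0,0],[0.062,0,0,0,0,0,0],[0.062,0,0,0,0,0,0]]}}

```text
clock: 7.5
position: [513.5, 169.5, 83.4]
eef_rot: [85.2, 90.0, 7.6]
contact_force: [-0.8, 1.0, 0.1]
finger_gap: 62.0
```

Run:
```python
from h import *
f=grab('scene');g=grab('top');s=bot.read_state();p=s['position'];print(p,s['contact_force'],s['finger_gap'])
pts=[[p[0]+.976*d,p[1]+.216*d,z] for d in(-31,31) for z in(p[2]-14,p[2]+6)]
cv2.imwrite('pics/c5.png',np.hstack([crop(f,310,130,80,120,5,pts),crop(g,170,130,80,120,5,pts)]))
```

```text
[513.46613817 169.54976438  83.36833084] [-0.08072791 -0.20007056  0.26459876] 62.271603540282825
```

View pics/c5.png

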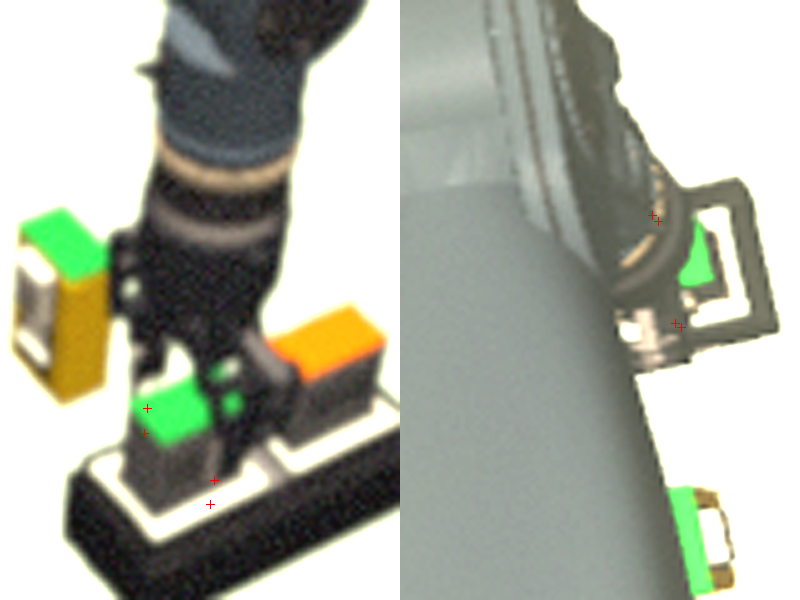

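The fingers now straddle the green pack, with the +x fingertip at panel (232,478) in front of its plain face. I'll close slowly and watch the force.

>>> {"fn": "apply_moves", "kwargs": {"rows": [[0.058,0,0,0,0,0,0],[0.055,0,0,0,0,0,0],[0.053,0,0,0,0,0,0],[0.051,0,0,0,0,0,0],[0.051,0,0,0,0,0,0],[0.051,0,0,0,0,0,0]]}}

```text
clock: 8.2
position: [513.3, 169.6, 83.3]
eef_rot: [-96.9, 90.0, -174.5]
contact_force: [-1.0, -0.4, 1.0]
finger_gap: 50.9
```

>>> {"fn": "apply_moves", "kwargs": {"rows": [[0.05,0,0,0,0,0,0],[0.049,0,0,0,0,0,0],[0.048,0,0,0,0,0,0],[0.047,0,0,0,0,0,0],[0.047,0,0,0,0,0,0],[0.047,0,0,0,0,0,0]]}}

```text
clock: 8.8
position: [513.1, 169.5, 83.3]
eef_rot: [-90.0, 90.0, -167.7]
contact_force: [-4.0, -0.9, 3.6]
finger_gap: 47.1
```

>>> {"fn": "apply_moves", "kwargs": {"rows": [[0.046,0,0,0,0,0,0],[0.045,0,0,0,0,0,0],[0.044,0,0,0,0,0,0],[0.044,0,0,0,0,0,0],[0.044,0,0,0,0,0,0]]}}

```text
clock: 9.3
position: [513.3, 169.6, 83.4]
eef_rot: [-84.7, 90.0, -162.3]
contact_force: [-5.2, -0.6, 5.4]
finger_gap: 44.0
```

>>> {"fn": "apply_moves", "kwargs": {"rows": [[0.043,0.0005,0.0001,0,0,0,0],[0.042,0.0005,0.0001,0,0,0,0],[0.042,0,0,0,0,0,0],[0.042,0,0,0,0,0,0]]}}

```text
clock: 9.7
position: [514.3, 169.8, 83.5]
eef_rot: [-98.1, 90.0, -175.7]
contact_force: [-5.6, -1.1, 5.6]
finger_gap: 42.0
```

>>> {"fn": "apply_moves", "kwargs": {"rows": [[0.041,0.0005,0.0001,0,0,0,0],[0.04,0.0005,0.0001,0,0,0,0],[0.04,0,0,0,0,0,0],[0.04,0,0,0,0,0,0]]}}

```text
clock: 10.1
position: [515.3, 170.0, 83.7]
eef_rot: [-113.2, 90.0, 169.2]
contact_force: [-5.6, -0.9, 5.1]
finger_gap: 40.2
```

>>> {"fn": "apply_moves", "kwargs": {"rows": [[0.0395,0.0003,0.0001,0,0,0,0],[0.039,0.0003,0,0,0,0,0],[0.0385,0,0,0,0,0,0],[0.038,0,0,0,0,0,0],[0.038,0,0,0,0,0,0]]}}

```text
clock: 10.6
position: [515.5, 170.0, 83.9]
eef_rot: [-98.6, 89.9, -176.3]
contact_force: [-5.7, -1.3, 7.7]
finger_gap: 37.9
```

>>> {"fn": "apply_moves", "kwargs": {"rows": [[0.036,0,0,0,0,0,0],[0.034,0,0,0,0,0,0],[0.032,0,0,0,0,0,0],[0.032,0,0,0,0,0,0]]}}

```text
clock: 11.0
position: [515.5, 170.0, 84.3]
eef_rot: [-94.9, 90.0, -172.5]
contact_force: [-6.0, -2.1, 8.7]
finger_gap: 35.5
```

>>> {"fn": "apply_moves", "kwargs": {"rows": [[0.028,0,0,0,0,0,0],[0.024,0,0,0,0,0,0],[0.024,0,0,0,0,0,0],[0.024,0,0,0,0,0,0]]}}

```text
clock: 11.4
position: [515.6, 170.0, 84.4]
eef_rot: [-88.8, 90.0, -166.4]
contact_force: [-6.8, -1.6, 9.2]
finger_gap: 35.4
```

Run:
```python
from h import *
f=grab('scene');g=grab('top');s=bot.read_state();p=s['position'];print(p,s['contact_force'],s['torque'],s['finger_gap'])
pts=[[p[0]+.976*d,p[1]+.216*d,z] for d in(-18,18) for z in(p[2]-14,p[2]+6)]
cv2.imwrite('pics/c6.png',np.hstack([crop(f,330,150,50,80,7,pts),crop(g,190,150,60,80,7)]))
```

```text
[515.56849792 170.00715967  84.35049809] [-6.58922962 -2.21903295  8.8507167 ] [-0.40251818  1.80376254  0.02289781] 35.15023178765955
```

View pics/c6.png

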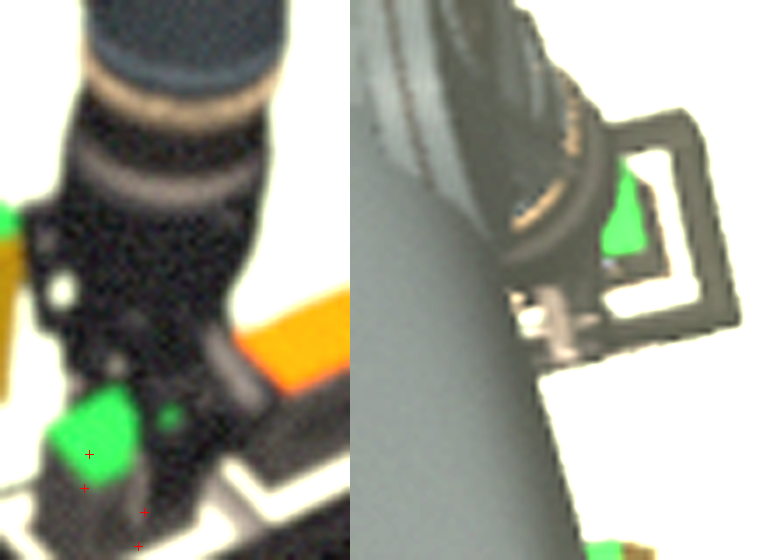

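>>> {"fn": "apply_moves", "kwargs": {"rows": [[0.024,-0.0004,-0.0001,0.0005,0,0,0],[0.024,0,0,0.0005,0,0,0],[0.024,0,0,0,0,0,0]]}}

```text
clock: 11.8
position: [515.5, 170.0, 84.4]
eef_rot: [-123.1, 90.0, 159.3]
contact_force: [-3.7, -0.7, 4.9]
finger_gap: 35.4
```

>>> {"fn": "apply_moves", "kwargs": {"rows": [[0.024,0,0,0.0005,0,0,0],[0.024,0,0,0.0005,0,0,0],[0.024,0,0,0,0,0,0]]}}

```text
clock: 12.1
position: [515.5, 170.0, 84.4]
eef_rot: [-103.9, 90.0, 178.4]
contact_force: [-3.7, -0.4, -0.8]
finger_gap: 35.2
```

>>> {"fn": "apply_moves", "kwargs": {"rows": [[0.024,0,0,0.0005,0,0,0],[0.024,0,0,0.0005,0,0,0],[0.024,0,0,0,0,0,0]]}}

```text
clock: 12.4
position: [515.5, 169.8, 85.4]
eef_rot: [-78.7, 90.0, -156.4]
contact_force: [-1.7, 0.1, -4.6]
finger_gap: 35.1
```

>>> {"fn": "apply_moves", "kwargs": {"rows": [[0.024,0,0,0.0005,0,0,0],[0.024,0,0,0.0005,0,0,0],[0.024,0,0,0,0,0,0]]}}

```text
clock: 12.7
position: [515.5, 169.8, 87.2]
eef_rot: [-68.7, 90.0, -146.3]
contact_force: [-2.0, 0.1, -4.0]
finger_gap: 35.1
```

>>> {"fn": "apply_moves", "kwargs": {"rows": [[0.024,0,0,0.0005,0,0,0],[0.024,0,0,0.0005,0,0,0],[0.024,0,0,0,0,0,0]]}}

```text
clock: 13.0
position: [515.5, 169.9, 88.3]
eef_rot: [-75.0, 90.0, -152.6]
contact_force: [-2.3, -1.1, -4.0]
finger_gap: 35.3
```

>>> {"fn": "apply_moves", "kwargs": {"rows": [[0.024,0,0,0.0005,0,0,0],[0.024,0,0,0.0005,0,0,0],[0.024,0,0,0,0,0,0]]}}

```text
clock: 13.3
position: [515.5, 169.9, 89.3]
eef_rot: [-90.3, 90.0, -168.0]
contact_force: [-2.1, -1.2, -4.3]
finger_gap: 35.1
```

>>> {"fn": "apply_moves", "kwargs": {"rows": [[0.024,0,0,0.001,0,0,0],[0.024,0,0,0.001,0,0,0],[0.024,0,0,0.001,0,0,0],[0.024,0,0,0.001,0,0,0],[0.024,0,0,0.001,0,0,0],[0.024,0,0,0.001,0,0,0],[0.024,0,0,0.001,0,0,0],[0.024,0,0,0.001,0,0,0]]}}

```text
clock: 14.1
position: [515.5, 169.9, 97.3]
eef_rot: [-92.8, 90.0, -170.4]
contact_force: [-2.8, -1.1, -5.6]
finger_gap: 35.6
```

>>> {"fn": "apply_moves", "kwargs": {"rows": [[0.024,0,0,0.002,0,0,0],[0.024,0,0,0.002,0,0,0],[0.024,0,0,0.002,0,0,0],[0.024,0,0,0.002,0,0,0],[0.024,0,0,0.002,0,0,0],[0.024,0,0,0.003,0,0,0],[0.024,0,0,0.003,0,0,0],[0.024,0,0,0.003,0,0,0],[0.024,0,0,0.003,0,0,0],[0.024,0,0,0.003,0,0,0],[0.024,0,0,0.003,0,0,0],[0.024,0,0,0.003,0,0,0],[0.024,0,0,0.004,0,0,0],[0.024,0,0,0.004,0,0,0],[0.024,0,0,0.004,0,0,0],[0.024,0,0,0.004,0,0,0],[0.024,0,0,0.004,0,0,0],[0.024,0,0,0.004,0,0,0],[0.024,0,0,0.004,0,0,0],[0.024,0,0,0.004,0,0,0]]}}

```text
clock: 16.1
position: [515.7, 170.0, 160.6]
eef_rot: [98.6, 90.0, 21.0]
contact_force: [0.1, -0.4, -3.2]
finger_gap: 35.0
```

>>> {"fn": "apply_moves", "kwargs": {"rows": [[0.024,0,0,0.004,0,0,0],[0.024,0,0,0.004,0,0,0],[0.024,0,0,0.004,0,0,0],[0.024,0,0,0,0,0,0],[0.024,0,0,0,0,0,0],[0.024,0,0,0,0,0,0]]}}

```text
clock: 16.7
position: [515.5, 169.9, 172.1]
eef_rot: [-89.9, 90.0, -167.5]
contact_force: [-0.1, 0.1, -3.8]
finger_gap: 35.3
```

Run:
```python
from h import *
f=grab('scene');g=grab('top');s=bot.read_state();p=s['position'];print(p,s['contact_force'],s['torque'],s['finger_gap'])
pts=[[p[0]+1.5,p[1],p[2]+38-110]]
cv2.imwrite('pics/c7.png',np.hstack([crop(f,310,110,80,120,5),crop(g,170,130,80,120,5)]))
```

```text
[515.42116606 169.9357162  171.96253398] [ 0.21316239  0.39925296 -3.22320197] [-0.05962386  0.04176742  0.03121068] 35.19864311907529
```

View pics/c7.png

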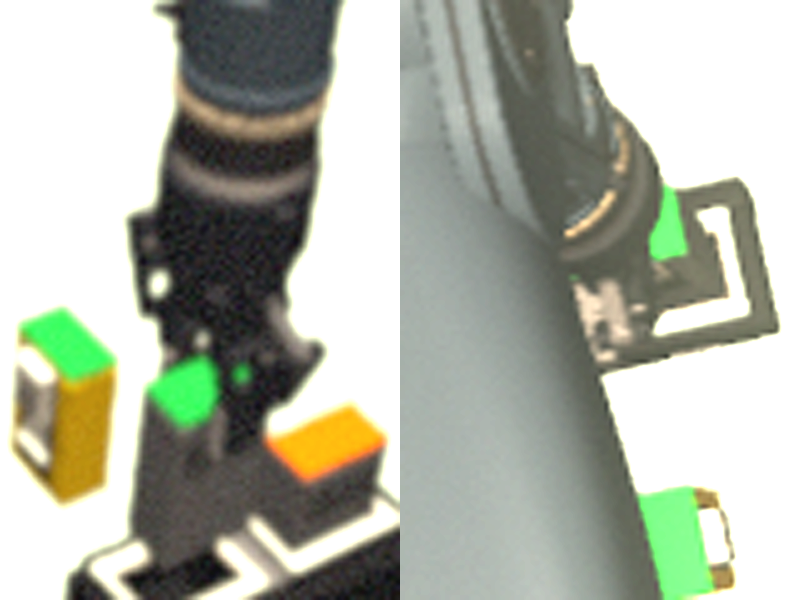

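Lift succeeded: the charger bay is empty at panel (190,575), the pack hangs upright with its top at (185,390), and the load is 3.2 N. Next I'll measure where the pack sits relative to the tool from its visible -y top edge.

```bash
cat > m.py <<'E'
from h import *
import sys
def meas(yaw,zt,roi_s,roi_t):
    s=bot.read_state();p=s['position'];a=np.radians(yaw);ex=np.array([np.cos(a),np.sin(a)]);ey=np.array([-ex[1],ex[0]])
    for n,roi in(('scene',roi_s),('top',roi_t)):
        f=grab(n);x0,y0,x1,y1=roi;k=6
        im=cv2.resize(f['frame'][y0:y1,x0:x1],None,fx=k,fy=k,interpolation=1)
        h=cv2.cvtColor(im,cv2.COLOR_RGB2HSV);m=((h[...,0]>45)&(h[...,0]<80)&(h[...,1]>130)&(h[...,2]>50)).astype(np.uint8)
        c=max(cv2.findContours(m,0,1)[0],key=cv2.contourArea)[:,0,:]
        W=np.array([onz(f,*((q+.5)/k-.5+[x0,y0]),zt)[:2] for q in c])-p[:2]
        L=np.c_[W@ex,W@ey];b=L[L[:,1]<np.percentile(L[:,1],1)+2] if 0 else L
        print(n,'local x',b[:,0].min().round(1),b[:,0].max().round(1),'local y',b[:,1].min().round(1),b[:,1].max().round(1))
    print(p,s['contact_force'],s['finger_gap'])
E
python3 -c "
from m import *
meas(12.5,209.6,(335,175,356,205),(215,160,235,186))"
```

```text
scene local x -21.0 21.6 local y -30.1 12.6
top local x -18.3 15.8 local y -29.6 -11.2
[515.42116606 169.9357162  171.96253398] [ 0.21316239  0.39925296 -3.22320197] 35.19864311907529
```

>>> {"fn": "apply_moves", "kwargs": {"rows": [[0.024,0.0005,-0.006,0,0,0,0],[0.024,0.001,-0.012,0,0,0,-0.1],[0.024,0.0014,-0.018,0,0,0,-0.15],[0.024,0.0014,-0.019,0,0,0,-0.15],[0.024,0.0014,-0.02,0,0,0,-0.2],[0.024,0.0014,-0.02,0,0,0,-0.2],[0.024,0.0014,-0.02,0,0,0,-0.2],[0.024,0.0014,-0.02,0,0,0,-0.2],[0.024,0.0015,-0.021,0,0,0,-0.2],[0.024,0.0015,-0.021,0,0,0,-0.2],[0.024,0.0015,-0.021,0,0,0,-0.2],[0.024,0.0015,-0.021,0,0,0,-0.2],[0.024,0.0015,-0.021,0,0,0,-0.2],[0.024,0.0015,-0.021,0,0,0,-0.2],[0.024,0.0015,-0.021,0,0,0,-0.2],[0.024,0.0015,-0.021,0,0,0,-0.2],[0.024,0.0015,-0.02,0,0,0,-0.2],[0.024,0.0014,-0.02,0,0,0,-0.1],[0.024,0.001,-0.014,0,0,0,0],[0.024,0.0005,-0.006,0,0,0,0]]}}

```text
clock: 18.9
position: [541.5, -195.0, 172.2]
eef_rot: [-38.3, 90.0, -119.2]
contact_force: [0.4, 0.8, -2.9]
finger_gap: 35.3
```

>>> {"fn": "apply_moves", "kwargs": {"rows": [[0.024,0,0,0,0,0,0],[0.024,0,0,0,0,0,0],[0.024,0,0,0,0,0,0],[0.024,0,0,0,0,0,0],[0.024,0,0,0,0,0,0]]}}

```text
clock: 19.4
position: [542.0, -192.4, 172.4]
eef_rot: [135.6, 90.0, 54.9]
contact_force: [0.0, 0.2, -3.2]
finger_gap: 35.1
```

Run:
```python
from m import *
from scipy.spatial.transform import Rotation as R
s=bot.read_state();print(R.from_euler('xyz',s['eef_rot'],degrees=True).as_matrix().round(3))
f=grab('scene');g=grab('top');p=s['position'];print(proj(f,[p[0],p[1],209]),proj(g,[p[0],p[1],209]),p)
cv2.imwrite('pics/c8.png',np.hstack([crop(f,180,190,80,120,5),crop(g,320,110,80,120,5)]))
```

```text
[[ 0.     0.987  0.162]
 [ 0.     0.162 -0.987]
 [-1.     0.    -0.   ]]
[212.56586365 227.59055735] [361.6283657  164.33704023] [ 541.97258804 -192.41294211  172.39465013]
```

View pics/c8.png

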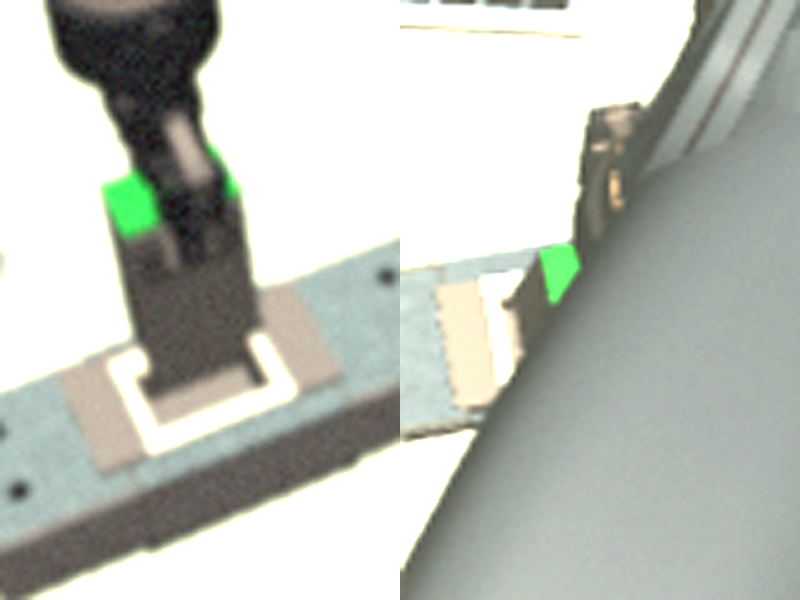

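The pack hangs above the white rim, with its top at panel (105–240, 150–235) and the rim centre near (205,395), aligned along y. That was the last picture I can view, so the rest is by numbers. I'll measure the pack's end faces now.

```bash
cat > m2.py <<'E'
from h import *
def ext(name,yaw,zt,roi,ref):
    a=np.radians(yaw);ex=np.array([np.cos(a),np.sin(a)]);ey=np.array([-ex[1],ex[0]])
    f=grab(name);x0,y0,x1,y1=roi;k=6
    im=cv2.resize(f['frame'][y0:y1,x0:x1],None,fx=k,fy=k,interpolation=1)
    h=cv2.cvtColor(im,cv2.COLOR_RGB2HSV);m=((h[...,0]>45)&(h[...,0]<80)&(h[...,1]>130)&(h[...,2]>50))
    v,u=np.nonzero(m);W=np.array([onz(f,(q+.5)/k-.5+x0,(w+.5)/k-.5+y0,zt)[:2] for q,w in zip(u,v)])-ref[:2]
    L=np.c_[W@ex,W@ey];print(name,len(u),'x',np.percentile(L[:,0],[.3,99.7]).round(1),'y',np.percentile(L[:,1],[.3,99.7]).round(1))
E
python3 -c "
from m2 import *
p=bot.read_state()['position']
ext('scene',9.3,210,(195,210,235,245),p);ext('top',9.3,210,(340,150,362,175),p)"
```

```text
scene 3739 x [-15.6  20. ] y [-27.9  28.9]
top 2152 x [-9.3 17.1] y [14.3 32.3]
```

>>> {"fn": "apply_moves", "kwargs": {"rows": [[0.024,0,0,-0.003,0,0,0],[0.024,0,0,-0.003,0,0,0],[0.024,0,0,-0.003,0,0,0],[0.024,0,0,-0.003,0,0,0],[0.024,0,0,-0.003,0,0,0],[0.024,0,0,-0.003,0,0,0],[0.024,0,0,-0.003,0,0,0],[0.024,0,0,-0.003,0,0,0],[0.024,0,0,-0.003,0,0,0],[0.024,0,0,-0.002,0,0,0],[0.024,0,0,-0.002,0,0,0],[0.024,0,0,-0.001,0,0,0],[0.024,0,0,0,0,0,0],[0.024,0,0,0,0,0,0],[0.024,0,0,0,0,0,0]]}}

```text
clock: 21.1
position: [542.0, -193.1, 140.5]
eef_rot: [51.2, 90.0, -29.5]
contact_force: [-0.5, 0.2, -3.8]
finger_gap: 35.4
```

>>> {"fn": "apply_moves", "kwargs": {"rows": [[0.024,0,0,-0.0007,0,0,0],[0.024,0,0,-0.0007,0,0,0],[0.024,0,0,-0.0006,0,0,0],[0.024,0,0,-0.0005,0,0,0],[0.024,0,0,-0.0005,0,0,0],[0.024,0,0,-0.0005,0,0,0],[0.024,0,0,-0.0005,0,0,0],[0.024,0,0,-0.0005,0,0,0],[0.024,0,0,-0.0005,0,0,0],[0.024,0,0,0,0,0,0]]}}

```text
clock: 22.1
position: [541.9, -193.0, 135.2]
eef_rot: [-118.9, 90.0, 160.4]
contact_force: [0.2, -0.0, -4.4]
finger_gap: 35.4
```

>>> {"fn": "apply_moves", "kwargs": {"rows": [[0.024,0,0,-0.0005,0,0,0],[0.024,0,0,-0.0005,0,0,0],[0.024,0,0,-0.0005,0,0,0],[0.024,0,0,0,0,0,0]]}}

```text
clock: 22.5
position: [541.9, -193.0, 133.7]
eef_rot: [-117.9, 90.0, 161.4]
contact_force: [-0.0, -0.6, -3.8]
finger_gap: 35.3
```

>>> {"fn": "apply_moves", "kwargs": {"rows": [[0.024,0,0,-0.0005,0,0,0],[0.024,0,0,-0.0005,0,0,0],[0.024,0,0,-0.0005,0,0,0],[0.024,0,0,0,0,0,0]]}}

```text
clock: 22.9
position: [541.9, -193.0, 132.2]
eef_rot: [-175.6, 90.0, 103.7]
contact_force: [0.2, 0.6, -3.8]
finger_gap: 35.4
```

>>> {"fn": "apply_moves", "kwargs": {"rows": [[0.024,0,0,-0.0005,0,0,0],[0.024,0,0,-0.0005,0,0,0],[0.024,0,0,0,0,0,0]]}}

```text
clock: 23.2
position: [541.9, -193.0, 131.2]
eef_rot: [-164.8, 90.0, 114.5]
contact_force: [0.0, 0.4, -3.9]
finger_gap: 35.5
```

>>> {"fn": "apply_moves", "kwargs": {"rows": [[0.024,0,0,-0.0005,0,0,0],[0.024,0,0,-0.0005,0,0,0],[0.024,0,0,0,0,0,0]]}}

```text
clock: 23.5
position: [541.9, -193.0, 130.2]
eef_rot: [-123.4, 90.0, 155.8]
contact_force: [0.4, -0.1, -3.3]
finger_gap: 35.3
```

>>> {"fn": "apply_moves", "kwargs": {"rows": [[0.024,0,0,-0.0006,0,0,0],[0.024,0,0,-0.0006,0,0,0],[0.024,0,0,-0.0006,0,0,0],[0.024,0,0,-0.0006,0,0,0],[0.024,0,0,-0.0006,0,0,0]]}}

```text
clock: 24.0
position: [541.9, -193.0, 127.3]
eef_rot: [47.5, 90.0, -33.2]
contact_force: [0.5, 0.3, -4.1]
finger_gap: 35.4
```

>>> {"fn": "apply_moves", "kwargs": {"rows": [[0.024,0,0,-0.0008,0,0,0],[0.024,0,0,-0.0008,0,0,0],[0.024,0,0,-0.0008,0,0,0],[0.024,0,0,-0.0008,0,0,0],[0.024,0,0,-0.0008,0,0,0]]}}

```text
clock: 24.5
position: [541.9, -193.0, 123.2]
eef_rot: [-140.8, 90.0, 138.5]
contact_force: [-0.8, 0.0, -3.2]
finger_gap: 35.4
```

>>> {"fn": "apply_moves", "kwargs": {"rows": [[0.024,0,0,-0.0008,0,0,0],[0.024,0,0,-0.0008,0,0,0],[0.024,0,0,-0.0008,0,0,0],[0.024,0,0,-0.0008,0,0,0],[0.024,0,0,-0.0008,0,0,0]]}}

```text
clock: 25.0
position: [542.0, -193.0, 119.3]
eef_rot: [71.2, 90.0, -9.5]
contact_force: [0.9, 0.7, -3.5]
finger_gap: 35.6
```

>>> {"fn": "apply_moves", "kwargs": {"rows": [[0.024,0,0,-0.0008,0,0,0],[0.024,0,0,-0.0008,0,0,0],[0.024,0,0,-0.0008,0,0,0],[0.024,0,0,-0.0008,0,0,0],[0.024,0,0,-0.0008,0,0,0]]}}

```text
clock: 25.5
position: [541.9, -193.0, 115.3]
eef_rot: [68.6, 90.0, -12.1]
contact_force: [-1.0, -0.1, -3.9]
finger_gap: 35.6
```

Free descent, no contact. Continuing toward the keeper (expected near TCP 100–106).

>>> {"fn": "apply_moves", "kwargs": {"rows": [[0.024,0,0,-0.0008,0,0,0],[0.024,0,0,-0.0008,0,0,0],[0.024,0,0,-0.0008,0,0,0],[0.024,0,0,-0.0008,0,0,0],[0.024,0,0,-0.0008,0,0,0]]}}

```text
clock: 26.0
position: [541.9, -193.0, 111.2]
eef_rot: [-125.6, 90.0, 153.6]
contact_force: [0.1, 0.4, -3.7]
finger_gap: 35.4
```

>>> {"fn": "apply_moves", "kwargs": {"rows": [[0.024,0,0,-0.0006,0,0,0],[0.024,0,0,-0.0006,0,0,0],[0.024,0,0,-0.0006,0,0,0],[0.024,0,0,-0.0006,0,0,0]]}}

```text
clock: 26.4
position: [541.9, -193.1, 108.9]
eef_rot: [-46.0, 90.0, -126.7]
contact_force: [0.3, -0.1, -3.4]
finger_gap: 35.1
```

>>> {"fn": "apply_moves", "kwargs": {"rows": [[0.024,0,0,-0.0006,0,0,0],[0.024,0,0,-0.0006,0,0,0],[0.024,0,0,-0.0006,0,0,0],[0.024,0,0,-0.0006,0,0,0]]}}

```text
clock: 26.8
position: [541.9, -193.0, 106.4]
eef_rot: [-128.0, 90.0, 151.2]
contact_force: [-0.5, 0.4, -3.0]
finger_gap: 35.3
```

>>> {"fn": "apply_moves", "kwargs": {"rows": [[0.024,0,0,-0.0006,0,0,0],[0.024,0,0,-0.0006,0,0,0],[0.024,0,0,-0.0006,0,0,0],[0.024,0,0,-0.0006,0,0,0]]}}

```text
clock: 27.2
position: [541.9, -193.0, 104.0]
eef_rot: [-95.9, 90.0, -176.6]
contact_force: [0.1, -0.1, -3.7]
finger_gap: 35.4
```

>>> {"fn": "apply_moves", "kwargs": {"rows": [[0.024,0,0,-0.0006,0,0,0],[0.024,0,0,-0.0006,0,0,0],[0.024,0,0,-0.0006,0,0,0],[0.024,0,0,-0.0006,0,0,0]]}}

```text
clock: 27.6
position: [541.9, -193.0, 101.7]
eef_rot: [42.9, 90.0, -37.8]
contact_force: [-0.4, 0.4, -2.9]
finger_gap: 35.4
```

>>> {"fn": "apply_moves", "kwargs": {"rows": [[0.024,0,0,-0.0006,0,0,0],[0.024,0,0,-0.0006,0,0,0],[0.024,0,0,-0.0006,0,0,0],[0.024,0,0,-0.0006,0,0,0]]}}

```text
clock: 28.0
position: [541.9, -193.0, 99.3]
eef_rot: [-118.8, 90.0, 160.5]
contact_force: [0.3, -0.6, -3.7]
finger_gap: 35.3
```

>>> {"fn": "apply_moves", "kwargs": {"rows": [[0.024,0,0,-0.0006,0,0,0],[0.024,0,0,-0.0006,0,0,0],[0.024,0,0,-0.0006,0,0,0],[0.024,0,0,-0.0006,0,0,0]]}}

```text
clock: 28.4
position: [541.9, -193.0, 96.9]
eef_rot: [-117.6, 90.0, 161.7]
contact_force: [-0.5, -0.3, -4.7]
finger_gap: 35.4
```

>>> {"fn": "apply_moves", "kwargs": {"rows": [[0.024,0,0,-0.0006,0,0,0],[0.024,0,0,-0.0006,0,0,0],[0.024,0,0,-0.0006,0,0,0],[0.024,0,0,-0.0006,0,0,0]]}}

```text
clock: 28.8
position: [541.9, -193.1, 94.5]
eef_rot: [64.0, 90.0, -16.7]
contact_force: [-0.1, 1.2, -3.3]
finger_gap: 35.3
```

>>> {"fn": "apply_moves", "kwargs": {"rows": [[0.024,0,0,-0.0006,0,0,0],[0.024,0,0,-0.0006,0,0,0],[0.024,0,0,-0.0006,0,0,0],[0.024,0,0,-0.0006,0,0,0]]}}

```text
clock: 29.2
position: [541.9, -193.0, 92.1]
eef_rot: [-127.6, 90.0, 151.7]
contact_force: [0.4, 0.6, -3.7]
finger_gap: 35.3
```

>>> {"fn": "apply_moves", "kwargs": {"rows": [[0.024,0,0,-0.0006,0,0,0],[0.024,0,0,-0.0006,0,0,0],[0.024,0,0,-0.0006,0,0,0],[0.024,0,0,-0.0006,0,0,0]]}}

```text
clock: 29.6
position: [541.9, -193.0, 89.7]
eef_rot: [-79.9, 90.0, -160.7]
contact_force: [-1.0, -0.5, -4.4]
finger_gap: 35.4
```

>>> {"fn": "apply_moves", "kwargs": {"rows": [[0.024,0,0,-0.0006,0,0,0],[0.024,0,0,-0.0006,0,0,0],[0.024,0,0,-0.0006,0,0,0]]}}

```text
clock: 29.9
position: [541.9, -193.0, 87.9]
eef_rot: [-14.2, 90.0, -94.9]
contact_force: [0.2, 0.4, -3.4]
finger_gap: 35.6
```

>>> {"fn": "apply_moves", "kwargs": {"rows": [[0.024,0,0,-0.0005,0,0,0],[0.024,0,0,-0.0005,0,0,0],[0.024,0,0,-0.0005,0,0,0]]}}

```text
clock: 30.2
position: [541.9, -193.0, 86.4]
eef_rot: [-61.1, 90.0, -141.8]
contact_force: [0.3, -0.5, -4.1]
finger_gap: 34.9
```

>>> {"fn": "apply_moves", "kwargs": {"rows": [[0.024,0,0,-0.0005,0,0,0],[0.024,0,0,-0.0005,0,0,0],[0.024,0,0,0,0,0,0]]}}

```text
clock: 30.5
position: [541.8, -193.0, 85.3]
eef_rot: [-115.9, 90.0, 163.4]
contact_force: [-0.5, -0.2, -2.9]
finger_gap: 35.2
```

>>> {"fn": "apply_moves", "kwargs": {"rows": [[0.024,0,0,-0.0005,0,0,0],[0.024,0,0,-0.0005,0,0,0],[0.024,0,0,0,0,0,0]]}}

```text
clock: 30.8
position: [542.0, -193.0, 84.4]
eef_rot: [48.1, 90.0, -32.6]
contact_force: [-0.0, -0.1, -3.7]
finger_gap: 35.2
```

>>> {"fn": "apply_moves", "kwargs": {"rows": [[0.024,0,0,-0.0005,0,0,0],[0.024,0,0,-0.0003,0,0,0],[0.024,0,0,0,0,0,0]]}}

```text
clock: 31.1
position: [542.0, -193.2, 84.4]
eef_rot: [42.7, 90.0, -38.0]
contact_force: [-1.5, -0.0, 1.4]
finger_gap: 35.3
```

>>> {"fn": "apply_moves", "kwargs": {"rows": [[0.024,0,0,-0.0004,0,0,0],[0.024,0,0,-0.0004,0,0,0],[0.024,0,0,0,0,0,0]]}}

```text
clock: 31.4
position: [542.1, -193.2, 84.4]
eef_rot: [42.8, 89.9, -37.9]
contact_force: [-2.7, 0.6, 5.9]
finger_gap: 35.5
```

Floor contact came at TCP 84.4, the same height as in the charger. Releasing slowly.

>>> {"fn": "apply_moves", "kwargs": {"rows": [[0.036,0,0,0,0,0,0],[0.038,0,0,0,0,0,0],[0.041,0,0,0,0,0,0],[0.044,0,0,0,0,0,0],[0.047,0,0,0,0,0,0],[0.05,0,0,0,0,0,0],[0.054,0,0,0,0,0,0],[0.058,0,0,0,0,0,0],[0.065,0,0,0,0,0,0],[0.075,0,0,0,0,0,0],[0.085,0,0,0,0,0,0],[0.085,0,0,0,0,0,0],[0.085,0,0,0,0,0,0]]}}

```text
clock: 32.7
position: [542.0, -193.0, 82.9]
eef_rot: [78.6, 90.0, -2.1]
contact_force: [-0.0, -0.2, 0.1]
finger_gap: 85.0
```

```bash
python3 -c "
from m2 import *
s=bot.read_state();print(s['position'],s['contact_force'],s['finger_gap'])
ext('scene',9.4,122,(185,230,250,280),[542.9,-191.6])"
```

```text
[ 542.0066187  -193.04536121   82.87616064] [-0.0348789  -0.16831867  0.11457687] 84.96701137741921
scene 4397 x [-18.9  19.2] y [-30.1  28.9]
```

>>> {"fn": "apply_moves", "kwargs": {"rows": [[0.085,0,0,0.003,0,0,0],[0.085,0,0,0.005,0,0,0],[0.085,0,0,0.008,0,0,0],[0.085,0,0,0.01,0,0,0],[0.085,0,0,0.012,0,0,0],[0.085,0,0,0.012,0,0,0],[0.085,0,0,0.012,0,0,0],[0.085,0,0,0.012,0,0,0],[0.085,0,0,0.012,0,0,0],[0.085,0,0,0.012,0,0,0],[0.085,0,0,0.012,0,0,0],[0.085,0,0,0.012,0,0,0],[0.085,0,0,0.012,0,0,0],[0.085,-0.005,0.02,0.01,0,0,0],[0.085,-0.01,0.025,0.01,0,0,0],[0.085,-0.015,0.025,0.005,0,0,0],[0.085,-0.015,0.025,0,0,0,0],[0.085,-0.02,0.025,0,0,0,0],[0.085,-0.02,0.025,0,0,0,0],[0.085,-0.02,0.02,0,0,0,0]]}}

```text
clock: 34.75
position: [435.4, -25.9, 242.3]
eef_rot: [171.8, 90.0, 91.1]
contact_force: [-0.3, 0.2, 0.2]
finger_gap: 85.3
```

>>> {"fn": "apply_moves", "kwargs": {"rows": [[0.085,-0.02,0.025,0,0,0,0],[0.085,-0.02,0.025,0,0,0,0],[0.085,-0.02,0.025,0,0,0,0],[0.085,-0.02,0.025,0,0,0,0],[0.085,-0.01,0.015,0,0,0,0],[0.085,0,0,0,0,0,0],[0.085,0,0,0,0,0,0],[0.085,0,0,0,0,0,0]]}}

```text
clock: 35.55
position: [347.1, 86.7, 241.9]
eef_rot: [23.2, 90.0, -57.6]
contact_force: [-0.3, 0.1, -0.2]
finger_gap: 84.9
```

Run:
```python
from m2 import *
from scipy import ndimage
ext('scene',9.4,122,(185,230,250,280),[542.9,-191.6]);ext('top',9.4,122,(325,155,385,195),[542.9,-191.6])
g=grab('top');h=cv2.cvtColor(g['frame'],cv2.COLOR_RGB2HSV)
m=((h[...,0]<14)&(h[...,1]>200)&(h[...,2]>120)).astype(np.uint8)
for c in cv2.findContours(m,0,1)[0]:
    if cv2.contourArea(c)>40: M=cv2.moments(c);print('orange',M['m10']/M['m00'],M['m01']/M['m00'])
# tab: white pixels just on the -x side of the green top (z~114 plane), pack-local x extent
a=np.radians(9.4);ex=np.array([np.cos(a),np.sin(a)]);ey=np.array([-ex[1],ex[0]])
for d in np.arange(-36,-12,2):
    w=np.array([542.9,-191.6])+ex*d;u,v=proj(g,[*w,114]);
    print(d,ndimage.map_coordinates(h[...,2].astype(float),[[v],[u]],order=1).round(),end=' ')
    w=np.array([ 512.6,170.3])+np.array([.976,.216])*d
print(bot.read_state()['contact_force'],bot.read_state()['clock'])
# reference: same profile on the charger's pack in the first picture
r=cv2.cvtColor(cv2.imread('pics/t0.png'),cv2.COLOR_BGR2HSV)
for d in np.arange(-36,-12,2):
    u,v=proj(g,[512.6+.976*d,170.3+.216*d,114]);print(d,ndimage.map_coordinates(r[...,2].astype(float),[[v],[u]],order=1).round(),end=' ')
```

```text
scene 9023 x [-14.6  19.5] y [-29.8  29.2]
top 10030 x [-18.4  15.6] y [-28.5  30.1]
orange 556.4114285714286 114.87238095238094
-36 [155.] -34 [149.] -32 [100.] -30 [100.] -28 [159.] -26 [179.] -24 [185.] -22 [182.] -20 [172.] -18 [116.] -16 [115.] -14 [144.] [-0.01717196  0.24664968  1.13008198] 35.7
-36 [141.] -34 [128.] -32 [87.] -30 [67.] -28 [99.] -26 [138.] -24 [166.] -22 [165.] -20 [159.] -18 [135.] -16 [78.] -14 [107.]
```

Run:
```python
from h import *
from bench import sign_off
def c(bgr):
    h=cv2.cvtColor(bgr,cv2.COLOR_BGR2HSV)[180:225,355:395];m=((h[...,0]<16)&(h[...,1]>150)&(h[...,2]>80)).astype(np.uint8)
    M=cv2.moments(m,True);return M['m10']/M['m00'],M['m01']/M['m00'],M['m00']
print(c(cv2.imread('pics/s0.png')),c(cv2.cvtColor(grab('scene')['frame'],cv2.COLOR_RGB2BGR)))
print(sign_off())
```

```text
(20.044117647058822, 18.05392156862745, 204.0) (20.044117647058822, 18.05392156862745, 204.0)
the job is handed in; nothing more can be done
None
```

I moved the green pack from the charger to the speaker bay and handed the job in at about 36 s; sign-off gives no verdict. I squeezed its tab in, lifted it out, lowered it into the bay until it touched the floor, and opened the jaws slowly. The highest force the wrist sensor showed was about 10 N.

**Checks that passed:**
- **Seated:** floor contact came at TCP z 84.4 mm, the same height as the grasp in the charger. The green top fits a height of 122 mm.
- **Position:** the pack is within about 1 mm of the bay centre in y, and averages about 0.5 mm off in x.
- **Tab:** its outer edge sits about 10 mm proud of the pack's face, as it did in the charger, so it has sprung out. I did not tug the pack to test the latch.
- **Orange pack:** its pixels in the scene picture are identical before and after.
- **Robot:** the gripper was clear of everything with no contact force.

**Checks that disagreed:**
- **Cameras:** the two differ by about 4 mm in x at the pack top (+2.4 mm in one, -1.4 mm in the other). The bay's 1.5 mm play should keep the true offset within tolerance.
- **Fingertips:** they looked up to about 20 mm higher in the scene picture than the reported pose predicted.
- **Grip opening:** the jaws closed to about 35 mm on the pressed tab, where I expected 39 mm. The hook still passed both keeper bars without resistance.

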